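# Fold shut a row of hinged vial lids with one run of the fingertips

### The arm

A 7-joint arm with a two-finger parallel gripper is mounted at the origin on the work surface. World frame = base frame: x ahead of the robot, y to its left, z up, the work surface at z = 0. Lengths are in m, angles in rad, forces in N, time in s.
With the tool pointing down it reaches from about 0.425 to 0.95 m from the base axis. Payload 16.7 kg.
Tool frame: the origin (TCP) lies at the very end of the fingers, on their centre line; the grasp point (between the pads) lies 19 mm behind it; y points along the fingers, x is the direction in which the jaws open and shut, and the axes are right-handed (so a half turn about y gives the same grasp; the last joint's range is limited). The gripper opens to 94 mm and grips with 3 to 60 N. Pads are 16 mm wide; open, the fingers measure 119 mm over their backs; the gripper's body (75 mm by 177 mm) begins 78 mm behind the grasp point.
Start: joints at [1.111, 0.426, 0.074, 1.606, -0.034, 1.111, -0.067], TCP at [0.206, -0.643, 0.205] pointing down, gripper open.
Joint ranges: [-2.85, 2.85], [-0.5, 2.14], [-1.23, 1.37], [0.21, 2.46], [-1.02, 4.16], [0.16, 2.05], [-2.73, 2.73]. Speed limits (rad/s): [1.89, 1.89, 2.39, 2.39, 3.01, 3.01, 3.01].

### API

Orientations are given as a rotation vector (axis times angle).
In Python, from cell import sense, camera, get_calibration, close_job, search_frame, cut_out gives the robot as it stands. The module is installed in compiled form; this text tells all that it offers.
- The arm moves only by the tool step_arm, never from a script. Its argument "deltas" is a list of rows, each a list of 5 numbers: the closure, from 0 (fully open) to 1 (shut), then the shift along the world's x, y, z in mm, then the turn about the world's z in degrees. In form: [[claw, tx, ty, tz, roll], ...]. A call has exactly 5 rows; each row shifts and turns the pose as measured when the row begins; what a row does not reach is not made up. A row lasts 1/12 s, in which the tool goes at most 41.7 mm and 7.16 degrees, less where a joint would pass 70% of its speed; a pose out of reach is approached as far as the arm can. A call with a gripper value outside its range is refused whole. The fingers move at their own pace and stop on an object; "squeeze" is the grip in N (left out, the last holds). Time passes only in rows, so rows that do not move let the fingers close, or fill a call up. It gives the time, the measured TCP pose, the force and the opening at its end, in the units of the state.
- sense(): the state, without advancing time (a new reading comes with each control period).
- camera(name): name is "scene" or "top" or "wrist"; returns (picture, depth): 384x512x3 uint8, red, green, blue; 384x512 float32, m along the optical axis (not along the pixel's ray), 0 where there is no reading.
- get_calibration(name): a dict with "fovy" (degrees; the focal length in pixels is half the picture's height over the tangent of half this angle, whatever the lens; pixels are square), "cx", "cy" (the principal point, pixels), "R" (3x3) and "t" (3): a world point X has camera coordinates R X + t. Camera axes: x right, y down, z forward; pixel columns grow to the right and rows downward; lengths in m; the calibration is good to about 2 mm. A picture is of the moment at which its call begins: read the wrist's pose just before it. get_calibration takes no time and is no camera call; for the wrist camera it gives the pose at the moment of the call.
- close_job(): hands the job in, once; it reports no verdict.
Trained networks look in the newest picture that a camera, given by its name, has taken for a name from the list of things; names that differ only in an ending like _2 or _b are one class to them, and where a whole thing is asked for, a point or a joint stands for the part that bears it (a point fixed in the world has none). Each returns a list of dicts, best first, with "p" (0 to 1); they miss things now and then, are a little off and sometimes report something else, mostly with a low value. They report only what shows in the picture. A call takes as long as a camera call. They do not tell look-alikes from the thing itself.
- search_frame(name, camera): "bbox" ([centre column, centre row, width, height] in pixels, round what is visible of it).
- cut_out(name, camera): "region" (384x512 bool, what is visible of it) and "bbox" ([centre column, centre row, width, height] in pixels, round what is visible of it).
The state is a dict: "t": time; "joint_pos": joint angles; "joint_vel": joint speeds; "joint_torque": joint torques, N m; "eef_pos": TCP position; "orientation": TCP orientation; "force": force on the tool from outside, world axes, zero at the start; "ft_torque": the same for the moment, N m; "grip_width": finger opening in m.
Only numpy, scipy, OpenCV 4.12 (cv2) and the standard library are available. Lean on these libraries where they do the work, as an engineer would, in place of code of your own. Each camera call takes 0.05 s, during which the arm holds its last target.

### The job

Four sample vials stand in the red rack with their hinged blue lids open. Starting behind the hinge of the end lid, run your fingertips lightly along the row the way the lids fold, so that they go over one after another until all four are shut flat. Touch the lids only from outside, never their white inner plugs or the open vials, do not lift, tip or push the rack out of place, and leave the loose vial, the sanitiser and the phone alone.

Things in the scene. Friction and masses are not known exactly. Their poses are not given: they have to be found in the camera images.
- rack: Red painted steel vial rack, loose on the table, 52 mm wide (its x), 212 mm long (its y), deck 38 mm high; origin at the centre of its underside, z up. Four white sample vials stand in it in a row, centres at y = -75, -25, +25, +75 mm, on a springy foam pad: pressed from above, a vial sinks about 1 mm at 2 N and 3 mm at 5 N. With vials 0.8 to 1.2 kg; it slides if pushed sideways.
- lid1 (a joint): Opening angle of hinged blue lid 1 (counted from the rack's -y end): 0 = shut flat, about 1.6 = upright; starts at 0.8 to 1.7. Hinged on the -y side of its vial, it folds over towards the rack's +y and stays where it is left; this takes about 0.006 N m. Shut, its top lies 71 mm above the table.
- tab1 (a point): Outer edge of the thumb tab of lid 1, on the lid's outside (upper) face, 44.5 mm from the hinge. The lid is a disc 36 mm across and 4 mm thick with a 13 mm wide tab opposite the hinge.
- hinge1 (a point): Middle of the hinge line of lid 1, 67 mm above the table (level with the vial's rim), 19.5 mm to the -y side of the vial's centre; hinges are 50 mm apart along the rack's y.
- vial1: White open-mouthed vial 1, 34 mm in diameter and 58 mm tall, rim 67 mm above the table; origin under its centre, axes as the rack's. Fingers must not touch it.
- inside1: White sealing plug on the inner face of lid 1, 29 mm across, 4 mm proud; origin on the lid's hinge, y towards the tab, z out of the lid's outside face. Fingers must not touch it.
- lid2 (a joint): Opening angle of hinged blue lid 2 (counted from the rack's -y end): 0 = shut flat, about 1.6 = upright; starts at 0.8 to 1.7. Hinged on the -y side of its vial, it folds over towards the rack's +y and stays where it is left; this takes about 0.006 N m. Shut, its top lies 71 mm above the table.
- tab2 (a point): Outer edge of the thumb tab of lid 2, on the lid's outside (upper) face, 44.5 mm from the hinge. The lid is a disc 36 mm across and 4 mm thick with a 13 mm wide tab opposite the hinge.
- hinge2 (a point): Middle of the hinge line of lid 2, 67 mm above the table (level with the vial's rim), 19.5 mm to the -y side of the vial's centre; hinges are 50 mm apart along the rack's y.
- vial2: White open-mouthed vial 2, 34 mm in diameter and 58 mm tall, rim 67 mm above the table; origin under its centre, axes as the rack's. Fingers must not touch it.
- inside2: White sealing plug on the inner face of lid 2, 29 mm across, 4 mm proud; origin on the lid's hinge, y towards the tab, z out of the lid's outside face. Fingers must not touch it.
- lid3 (a joint): Opening angle of hinged blue lid 3 (counted from the rack's -y end): 0 = shut flat, about 1.6 = upright; starts at 0.8 to 1.7. Hinged on the -y side of its vial, it folds over towards the rack's +y and stays where it is left; this takes about 0.006 N m. Shut, its top lies 71 mm above the table.
- tab3 (a point): Outer edge of the thumb tab of lid 3, on the lid's outside (upper) face, 44.5 mm from the hinge. The lid is a disc 36 mm across and 4 mm thick with a 13 mm wide tab opposite the hinge.
- hinge3 (a point): Middle of the hinge line of lid 3, 67 mm above the table (level with the vial's rim), 19.5 mm to the -y side of the vial's centre; hinges are 50 mm apart along the rack's y.
- vial3: White open-mouthed vial 3, 34 mm in diameter and 58 mm tall, rim 67 mm above the table; origin under its centre, axes as the rack's. Fingers must not touch it.
- inside3: White sealing plug on the inner face of lid 3, 29 mm across, 4 mm proud; origin on the lid's hinge, y towards the tab, z out of the lid's outside face. Fingers must not touch it.
- lid4 (a joint): Opening angle of hinged blue lid 4 (counted from the rack's -y end): 0 = shut flat, about 1.6 = upright; starts at 0.8 to 1.7. Hinged on the -y side of its vial, it folds over towards the rack's +y and stays where it is left; this takes about 0.006 N m. Shut, its top lies 71 mm above the table.
- tab4 (a point): Outer edge of the thumb tab of lid 4, on the lid's outside (upper) face, 44.5 mm from the hinge. The lid is a disc 36 mm across and 4 mm thick with a 13 mm wide tab opposite the hinge.
- hinge4 (a point): Middle of the hinge line of lid 4, 67 mm above the table (level with the vial's rim), 19.5 mm to the -y side of the vial's centre; hinges are 50 mm apart along the rack's y.
- vial4: White open-mouthed vial 4, 34 mm in diameter and 58 mm tall, rim 67 mm above the table; origin under its centre, axes as the rack's. Fingers must not touch it.
- inside4: White sealing plug on the inner face of lid 4, 29 mm across, 4 mm proud; origin on the lid's hinge, y towards the tab, z out of the lid's outside face. Fingers must not touch it.
- spare: A loose, shut sample vial like those in the rack (34 mm diameter, 62 mm tall, blue lid) standing 65 to 95 mm to the rack's -x side; origin under its centre. Leave alone.
- sanitiser: Light blue pump bottle of hand sanitiser, 60 mm in diameter, 155 mm tall to the top of the pump, 110 to 140 mm to the rack's +x side, past its +y end; origin under its centre. Leave alone.
- phone: Phone in a blue case, 72 x 148 x 9 mm, lying 100 to 125 mm to the rack's +x side; origin under its centre. Leave alone.
Things that resemble listed ones, but are neither listed nor needed, are in the scene too. Of the things that look like the rack, the smallest one is meant.

How it is judged:
By the outcome, as a careful person would: the job done as asked, in the order asked, and still so for the second after the job is handed in, with the robot touching nothing.
It also fails if it takes over 42 s, if anything falls off the work surface, if the arm or the gripper's body presses on something with over 40 N, if the wrist force passes 120 N, or if a joint passes its speed limit or range.

## Working session

There is one attempt and no reset: what is moved stays moved. The work goes in short steps, Python scripts to look and compute and a tool call to move; the robot and the scene stay as the last step left them, time stands still between calls to the robot, and variables do not carry over. Pictures are saved under pics/ and viewed, and the job is handed in when it is done.

Besides the shell and the picture viewer there is one more tool, called after ">>>" by a JSON object that holds its "api" and its "payload". step_arm: Moves the arm, as the interface text tells. Its arguments: {"type":"object","properties":{"deltas":{"type":"array","items":{"type":"array","items":{"type":"number"}}},"squeeze":{"type":"number"}},"required":["deltas"]}

```bash
mkdir -p pics
python3 - <<'E'
from cell import *
import cv2,numpy as np
s=sense();print(s)
for n in ["scene","top"]:
    p,d=camera(n);cv2.imwrite(f"pics/{n}0.png",p[:,:,::-1]);np.savez(f"{n}0.npz",p=p,d=d)
    c=get_calibration(n);print(n,c)
    for nm in ["rack","lid1","spare","sanitiser","phone"]:
        print(nm,[(round(r['p'],2),[round(float(x)) for x in r['bbox']]) for r in search_frame(nm,n)][:6])
E
```

```text
{'t': 0.0, 'joint_pos': array([ 1.11049968,  0.42672148,  0.07388755,  1.60662439, -0.03413099,
        1.11078431, -0.06705934]), 'joint_vel': array([ 2.36236641e-04, -4.28890293e-04,  6.48567005e-04,  1.35083599e-03,
        2.95443299e-04,  7.77561282e-06,  5.82673694e-05]), 'joint_torque': array([ 9.41470971e-04, -9.35820436e+01,  3.66651535e+00, -4.54187572e+01,
       -4.86971741e-02,  1.99530908e-02,  1.12736434e-04]), 'eef_pos': array([ 0.20624741, -0.64225192,  0.20477605]), 'orientation': array([-1.33963108,  0.97809199, -0.97630478]), 'force': array([ 1.28278981, -0.18476894, -0.89988086]), 'ft_torque': array([-0.00773944, -0.00515628, -0.04941757]), 'grip_width': 0.0940165946153754}
scene {'fovy': 45.73632535300429, 'cx': 248.5379299412641, 'cy': 194.02582110504096, 'R': array([[-5.54892126e-01,  8.31922235e-01, -3.51195640e-04],
       [ 5.11201990e-01,  3.40638617e-01, -7.89074051e-01],
       [-6.56328617e-01, -4.38030510e-01, -6.14297989e-01]]), 't': array([ 0.26089343, -0.19695633,  1.47688199])}
rack [(0.92, [217, 136, 53, 76]), (0.78, [206, 205, 42, 89]), (0.63, [3
[... 424 characters left out ...]
54.88413723065025, 'cy': 194.5139142606612, 'R': array([[ 0.07934517, -0.99684228,  0.00313308],
       [-0.97381247, -0.07818306, -0.21348695],
       [ 0.21305777,  0.01388812, -0.97694089]]), 't': array([0.00164486, 0.52204385, 1.14795604])}
rack [(0.9, [192, 193, 89, 88]), (0.89, [297, 185, 71, 63]), (0.81, [358, 295, 102, 89]), (0.75, [276, 166, 12, 16])]
lid1 [(0.86, [333, 269, 21, 26]), (0.85, [353, 286, 18, 21]), (0.83, [162, 161, 20, 17]), (0.8, [397, 320, 23, 23]), (0.72, [374, 302, 18, 24]), (0.65, [216, 215, 21, 18])]
spare [(0.54, [276, 208, 11, 15]), (0.17, [301, 191, 11, 14])]
sanitiser [(0.71, [288, 114, 21, 36])]
phone [(0.68, [316, 161, 51, 46]), (0.17, [318, 199, 19, 16])]
```

Run:
```python
import cv2
for n in ["scene","top"]:
    i=cv2.imread(f"pics/{n}0.png");cv2.imwrite(f"pics/{n}0b.png",cv2.resize(i[60:350,100:470] ,(765,600),interpolation=cv2.INTER_CUBIC))
```

```text
(no output)
```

View pics/scene0b.png

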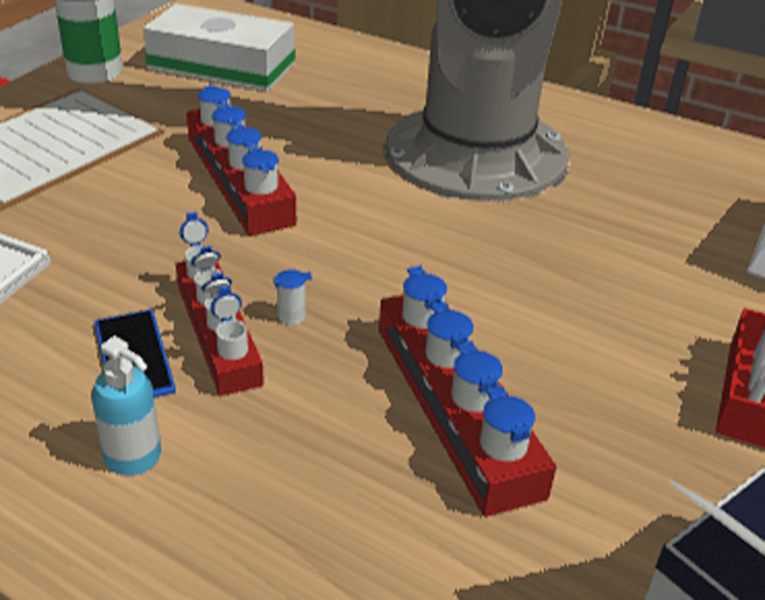

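View pics/top0b.png

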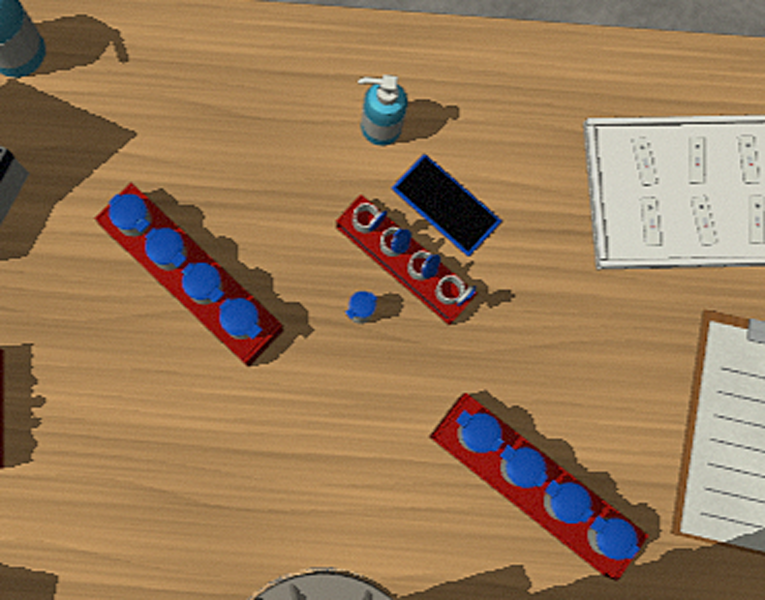

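The rack that is meant is the one with the open lids at top-view pixel (297,185). The look-alikes, at (192,193) and (358,295), are larger and have shut lids. It is also the only one with the spare, phone and sanitiser around it. Next I measure it.

```bash
cat > h.py <<'E'
import numpy as np,cv2
from cell import *
def cloud(d,c):
    H,W=d.shape;f=H/2/np.tan(np.radians(c['fovy']/2))
    u,v=np.meshgrid(np.arange(W),np.arange(H))
    P=np.stack([(u-c['cx'])/f*d,(v-c['cy'])/f*d,d],-1)
    return (P-c['t'])@c['R']   # R^T(P-t)
def proj(X,c,H=384):
    f=H/2/np.tan(np.radians(c['fovy']/2));P=np.atleast_2d(X)@c['R'].T+c['t']
    return np.c_[P[:,0]/P[:,2]*f+c['cx'],P[:,1]/P[:,2]*f+c['cy']]
E
python3 - <<'E'
from h import *
from scipy.spatial.transform import Rotation as Ro
print(Ro.from_rotvec(sense()['orientation']).as_matrix().round(3))
for n in ["top","scene"]:
    z=np.load(n+"0.npz");p=z['p'].astype(int);d=z['d'];c=get_calibration(n);X=cloud(d,c)
    red=(p[...,0]>90)&(p[...,1]<60)&(p[...,2]<60)&(d>0)
    k,l,st,ce=cv2.connectedComponentsWithStats(red.astype(np.uint8))
    for i in range(1,k):
        if st[i,4]<60: continue
        Q=X[l==i];Q2=Q[(Q[:,2]>.03)&(Q[:,2]<.045)]
        if len(Q2)<20: continue
        r=cv2.minAreaRect(Q2[:,:2].astype(np.float32))
        print(n,ce[i].round(),st[i,4],"rect",np.round(r[0],3),np.round(r[1],3),round(r[2],1),"z",np.median(Q2[:,2]).round(4))
    table=X[(abs(X[...,2])<.02)&(d>0)];print("table z",np.median(table[:,2]))
W=get_calibration("wrist");print(W)
E
python3 - <<'E'
import cv2
i=cv2.imread("pics/top0.png");cv2.imwrite("pics/topcrop.png",cv2.resize(i[140:230,250:355],(700,600),interpolation=cv2.INTER_CUBIC))
E
```

```text
[[ 0.306  0.     0.952]
 [-0.952  0.     0.306]
 [-0.    -1.     0.   ]]
top [292. 188.] 601 rect [ 0.564 -0.07 ] [0.21  0.052] 52.4 z 0.0393
table z 0.0018096804404695358
scene [230. 161.] 460 rect [ 0.355 -0.136] [0.009 0.067] 56.1 z 0.0372
scene [477. 260.] 1853 rect [0.311 0.527] [0.163 0.122] 6.2 z 0.0374
scene [215. 239.] 383 rect [ 0.613 -0.003] [0.053 0.051] 52.6 z 0.0377
scene [350. 291.] 825 rect [0.609 0.339] [0.004 0.069] 52.2 z 0.0379
table z 0.0006181148132424034
{'fovy': 60.143904177573084, 'cx': 253.94654121502714, 'cy': 191.980234723568, 'R': array([[ 3.05070668e-01, -9.52329317e-01,  8.71534678e-04],
       [-9.21939986e-01, -2.95106109e-01,  2.50876557e-01],
       [-2.38659905e-01, -7.73385813e-02, -9.68018695e-01]]), 't': array([-0.67454933, -0.02502139,  0.39038535])}
```

View pics/topcrop.png

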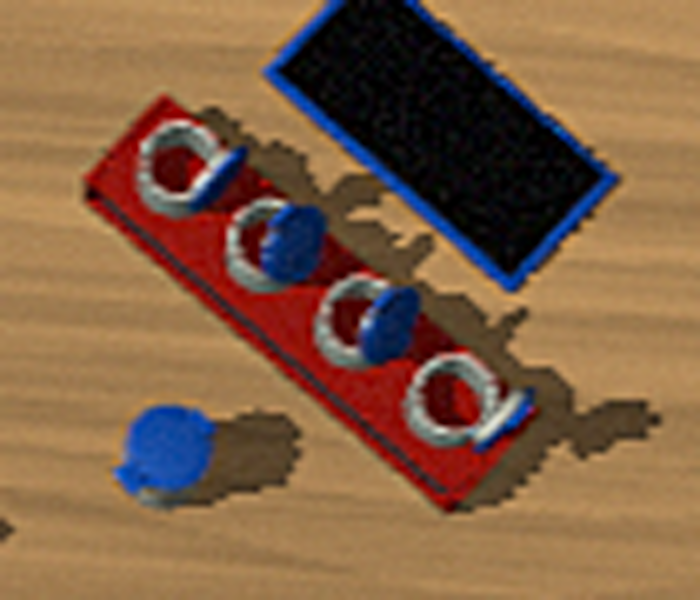

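Run:
```python
from h import *
a=np.array([.206,-.643]);b=np.array([.503,-.149])
for n in ["top","scene"]:
    z=np.load(n+"0.npz");d=z['d'];c=get_calibration(n);X=cloud(d,c)[d>0]
    for t in np.linspace(0,1,8):
        q=a+t*(b-a);m=np.hypot(*(X[:,:2]-q).T)<.12
        Q=X[m]; print(n,q.round(2),m.sum(),Q[:,2].max().round(3) if m.sum() else None)
# lids: points in rack frame from top
th=np.radians(52.4);ey=np.array([np.cos(th),np.sin(th)]);ex=np.array([np.sin(th),-np.cos(th)])
for n in ["top","scene"]:
    z=np.load(n+"0.npz");p=z['p'].astype(int);d=z['d'];c=get_calibration(n);X=cloud(d,c)
    bl=(p[...,2]>110)&(p[...,0]<80)&(p[...,1]<130)&(d>0)&(X[...,2]>.055)&(X[...,2]<.13)
    Q=X[bl];r=Q[:,:2]-[.564,-.07];y=r@ey;x=r@ex
    for i,hy in enumerate([-.0945,-.0445,.0055,.0555]):
        m=(abs(x)<.03)&(y>hy-.025)&(y<hy+.03)
        if m.sum()<3: print(n,i+1,m.sum());continue
        print(n,i+1,m.sum(),"x",x[m].mean().round(4),"y-hinge",(y[m]-hy).min().round(3),(y[m]-hy).max().round(3),"z",Q[m,2].min().round(3),Q[m,2].max().round(3))
```

```text
top [ 0.21 -0.64] 4460 0.053
top [ 0.25 -0.57] 6097 0.015
top [ 0.29 -0.5 ] 6059 0.015
top [ 0.33 -0.43] 5776 0.058
top [ 0.38 -0.36] 5572 0.096
top [ 0.42 -0.29] 5387 0.099
top [ 0.46 -0.22] 5364 0.116
top [ 0.5  -0.15] 5396 0.116
scene [ 0.21 -0.64] 4218 0.371
scene [ 0.25 -0.57] 2947 0.371
scene [ 0.29 -0.5 ] 2342 0.363
scene [ 0.33 -0.43] 2465 0.054
scene [ 0.38 -0.36] 2719 0.097
scene [ 0.42 -0.29] 2907 0.098
scene [ 0.46 -0.22] 3297 0.112
scene [ 0.5  -0.15] 3386 0.112
top 1 5 x -0.0016 y-hinge -0.005 -0.002 z 0.099 0.116
top 2 10 x -0.003 y-hinge 0.01 0.016 z 0.096 0.113
top 3 14 x -0.0064 y-hinge 0.009 0.02 z 0.091 0.113
top 4 6 x -0.004 y-hinge -0.002 -0.0 z 0.1 0.111
scene 1 39 x 0.0001 y-hinge -0.006 0.004 z 0.057 0.112
scene 2 12 x -0.0036 y-hinge -0.001 0.017 z 0.062 0.109
scene 3 10 x -0.0044 y-hinge 0.003 0.022 z 0.062 0.11
scene 4 45 x -0.0002 y-hinge -0.002 0.007 z 0.067 0.113
```

>>> {"api": "step_arm", "payload": {"deltas": [[1,20,34,0,6],[1,20,34,0,6],[1,20,34,0,6],[1,20,34,0,6],[1,20,34,0,6]], "squeeze": 5}}

```text
t: 1.02
eef_pos: [0.3019, -0.4728, 0.2043]
orientation: [-1.499, 0.573, -0.572]
force: [1.9, -0.5, 0.2]
grip_width: 0.064
```

>>> {"api": "step_arm", "payload": {"deltas": [[1,20,33,0,3],[1,20,33,0,2],[1,20,33,0,0],[1,20,33,0,0],[1,20,33,0,0]]}}

```text
t: 1.43
eef_pos: [0.4047, -0.2993, 0.2057]
orientation: [-1.521, 0.493, -0.496]
force: [1.7, -0.1, -0.4]
grip_width: 0.0309
```

>>> {"api": "step_arm", "payload": {"deltas": [[1,20,33,0,0],[1,20,33,0,0],[1,20,33,0,0],[1,20,33,0,0],[1,8,14,0,0]]}}

```text
t: 1.85
eef_pos: [0.4975, -0.1415, 0.2078]
orientation: [-1.521, 0.487, -0.497]
force: [0.2, 1.0, 0.5]
grip_width: 0.0007
```

Run:
```python
from h import *
from scipy.spatial.transform import Rotation as Ro
s=sense();print(s['t'],s['eef_pos'],s['joint_vel'].round(2),Ro.from_rotvec(s['orientation']).as_matrix().round(4).tolist())
c=get_calibration("wrist");p,d=camera("wrist")
cv2.imwrite("pics/w1.png",p[:,:,::-1]);np.savez("w1.npz",p=p,d=d,**c)
p,d=camera("scene");np.savez("scene1.npz",p=p,d=d)
```

```text
1.85 [ 0.49754306 -0.14151171  0.20780641] [-0.26  0.07 -0.09 -0.08  0.07  0.03 -0.38] [[0.8094, 0.0042, 0.5873], [-0.5873, -0.0083, 0.8094], [0.0083, -1.0, -0.0043]]
```

View pics/w1.png

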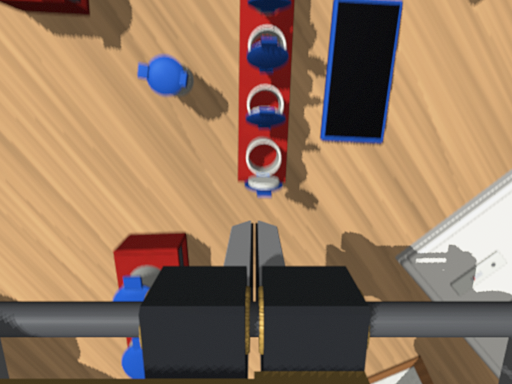

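Run:
```python
from h import *
s=sense();print(s['t'],s['eef_pos'],s['joint_vel'].round(3))
c=get_calibration("wrist");p,d=camera("wrist")
cv2.imwrite("pics/w2.png",p[:,:,::-1])
np.savez("w2.npz",p=p,d=d)
X=cloud(d,c);p=p.astype(int)
red=(p[...,0]>80)&(p[...,1]<70)&(p[...,2]<70)&(d>0)&(X[...,2]>.03)&(X[...,2]<.046)
red[:, :200]=0;red[:,330:]=0;red[220:]=0
Q=X[red];print(len(Q),np.median(Q[:,2]))
r=cv2.minAreaRect(Q[:,:2].astype(np.float32));print(r)
# robust edges: iterate over yaw
best=[]
for th in np.radians(np.arange(49,57,.1)):
    ex=np.array([np.sin(th),-np.cos(th)]);x=Q[:,:2]@ex
    best.append((np.percentile(x,99)-np.percentile(x,1),np.degrees(th)))
print(min(best)); th=np.radians(min(best)[1])
ex=np.array([np.sin(th),-np.cos(th)]);ey=np.array([np.cos(th),np.sin(th)])
x=Q[:,:2]@ex;y=Q[:,:2]@ey
print("x",np.percentile(x,[0.5,99.5]),"mid",np.percentile(x,[0.5,99.5]).mean(),"ymin",np.percentile(y,[0,.5,1]), "est centre y",y.min()+.106)
cen=np.percentile(x,[.5,99.5]).mean()*ex+(y.min()+.106)*ey;print("centre",cen)
bl=(p[...,2]>60)&(p[...,0]<70)&(p[...,2]>p[...,0]*1.8)&(d>0)&(X[...,2]>.055)&(X[...,2]<.13)
Q=X[bl];r=Q[:,:2]-cen;yy=r@ey;xx=r@ex
for i,hy in enumerate([-.0945,-.0445,.0055,.0555]):
    m=(abs(xx)<.03)&(yy>hy-.022)&(yy<hy+.028)
    if m.sum()>3:
        A=np.c_[yy[m]-hy,Q[m,2]];k=np.argsort(A[:,1]);print(i+1,m.sum(),"x",xx[m].min().round(4),xx[m].max().round(4));print((A[k[::max(1,len(k)//8)]]*1000).round(1).tolist())
wh=(p.min(-1)>110)&(d>0)&(X[...,2]>.062)&(X[...,2]<.07)
Q=X[wh];r=Q[:,:2]-cen;yy=r@ey;xx=r@ex
for i,hy in enumerate([-.075,-.025,.025,.075]):
    m=(abs(xx)<.03)&(yy>hy-.018)&(yy<hy+.018)
    if m.sum()>10: print("rim",i+1,m.sum(),xx[m].min(),xx[m].max(),yy[m].min()-hy,yy[m].max()-hy,np.median(Q[m,2]))
R=s['eef_pos'][:2]-cen;print("tcp in rack frame",R@ex,R@ey)
```

```text
1.95 [ 0.4969632  -0.14263424  0.20759072] [ 0.046 -0.008  0.056  0.017  0.006  0.003  0.059]
5301 0.03791477823824941
((0.554523229598999, -0.08320516347885132), (0.17655068635940552, 0.05086516588926315), 52.57634735107422)
(np.float64(0.05004867883749736), np.float64(52.60000000000006))
x [0.46576819 0.51619443] mid 0.49098130850545857 ymin [0.18242055 0.1845722  0.18587589] est centre y 0.2884205466499218
centre [ 0.5652224  -0.06908469]
1 139 x -0.0171 0.0165
[[-2.3, 86.2], [-3.2, 94.1], [-3.8, 98.3], [-3.6, 102.1], [-4.7, 104.5], [-4.7, 107.1], [-5.0, 109.9], [-7.2, 111.0], [-7.1, 111.9]]
2 487 x -0.0164 0.0166
[[-3.4, 67.5], [1.6, 80.7], [4.2, 84.8], [5.0, 88.3], [7.3, 91.2], [6.9, 94.1], [8.6, 96.7], [10.3, 101.9], [13.9, 108.8]]
3 940 x -0.0166 0.0169
[[-3.2, 67.5], [3.6, 77.8], [4.0, 82.6], [6.6, 86.4], [7.9, 89.7], [12.0, 92.8], [9.6, 95.8], [13.3, 101.1], [16.5, 108.7]]
4 110 x -0.0166 0.0167
[[-4.2, 68.8], [-3.7, 72.5], [-3.8, 92.7], [-4.0, 94.9], [-3.3, 95.6], [-3.6, 96.6], [-1.6, 97.5], [-3.0, 98.0], [-2.3, 99.4]]
rim 1 263 -0.016927245069227433 0.01621027141344083 -0.017842008986543617 0.01653079454937032 0.06684150883979854
rim 2 142 -0.01693823483478685 0.01594776956353051 -0.007754128711901197 0.015941641985641977 0.06677870530893681
rim 3 157 -0.0170437421320698 0.016230650482731278 -0.0030706037051567332 0.015882788412215985 0.06649438959054306
tcp in rack frame -0.009553889956997998 -0.09988783043727269
```

>>> {"api": "step_arm", "payload": {"deltas": [[1,-4,-10,0,-1.4],[1,-4,-10,0,0],[1,-3,-10,0,0],[1,0,0,-25,0],[1,0,0,-25,0]]}}

```text
t: 2.42
eef_pos: [0.4835, -0.1851, 0.1607]
orientation: [-1.518, 0.51, -0.531]
force: [0.8, -0.9, -0.4]
grip_width: 0.0002
```

```bash
cat > r.py <<'E'
from h import *
from scipy.spatial.transform import Rotation as Ro
def rk():
    s=sense();th=np.radians(52.6);ex=np.array([np.sin(th),-np.cos(th)]);ey=np.array([np.cos(th),np.sin(th)])
    R=s['eef_pos'][:2]-[.5652,-.0691];M=Ro.from_rotvec(s['orientation']).as_matrix()
    print("t",round(s['t'],2),"rack x,y mm",(R@ex*1000).round(1),(R@ey*1000).round(1),"z",(s['eef_pos'][2]*1000).round(1),"yaw",np.degrees(np.arctan2(M[1,2],M[0,2])).round(1),"F",s['force'].round(1),'rel hinges',(R@ey*1000+np.array([94.5,44.5,-5.5,-55.5])).round(1),"tilt",M[2].round(3))
rk() if __name__=="__main__" else None
E
python3 r.py
```

```text
t 2.42 rack x,y mm 5.5 -141.8 z 160.7 yaw 52.0 F [ 0.8 -0.9 -0.4] rel hinges [ -47.3  -97.3 -147.3 -197.3] tilt [ 0.016 -1.    -0.005]
```

>>> {"api": "step_arm", "payload": {"deltas": [[1,-1,1,-20,0],[1,-1,1,-20,0],[1,-1,1,-15,0],[1,0,0,-5,0],[1,0,0,0,0]]}}

```text
t: 2.83
eef_pos: [0.4733, -0.1931, 0.0948]
orientation: [-1.518, 0.525, -0.539]
force: [0.5, -0.1, 0.3]
grip_width: 0.0005
```

```bash
python3 r.py
```

```text
t 2.83 rack x,y mm 2.4 -154.3 z 94.8 yaw 51.1 F [ 0.5 -0.1  0.3] rel hinges [ -59.8 -109.8 -159.8 -209.8] tilt [ 0.013 -1.    -0.009]
```

>>> {"api": "step_arm", "payload": {"deltas": [[1,5,7,0,1.5],[1,5,7,0,0],[1,4,6,0,0],[1,3,4,0,0],[1,0,0,0,0]]}}

```text
t: 3.25
eef_pos: [0.4933, -0.1695, 0.0983]
orientation: [-1.523, 0.501, -0.523]
force: [-0.6, 1.4, 0.0]
grip_width: 0.0004
```

```bash
python3 r.py
```

```text
t 3.25 rack x,y mm 3.8 -123.4 z 98.3 yaw 52.6 F [-0.6  1.4  0. ] rel hinges [ -28.9  -78.9 -128.9 -178.9] tilt [ 0.017 -1.    -0.008]
```

>>> {"api": "step_arm", "payload": {"deltas": [[1,2,5,0,0],[1,2,5,0,0],[1,2,4,0,0],[1,3,4,0,0],[1,3,4,0,0]]}}

```text
t: 3.67
eef_pos: [0.5068, -0.1453, 0.0994]
orientation: [-1.524, 0.499, -0.524]
force: [1.1, 0.3, -0.2]
grip_width: 0.0005
```

```bash
python3 r.py
```

```text
t 3.67 rack x,y mm -0.1 -96.0 z 99.4 yaw 52.6 F [ 1.1  0.3 -0.2] rel hinges [  -1.5  -51.5 -101.5 -151.5] tilt [ 0.019 -1.    -0.008]
```

Run:
```python
from h import *
p,d=camera("scene");i=p[:,:,::-1];cv2.imwrite("pics/s2.png",cv2.resize(i[130:260,150:300],(690,598),interpolation=cv2.INTER_CUBIC))
```

```text
(no output)
```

View pics/s2.png

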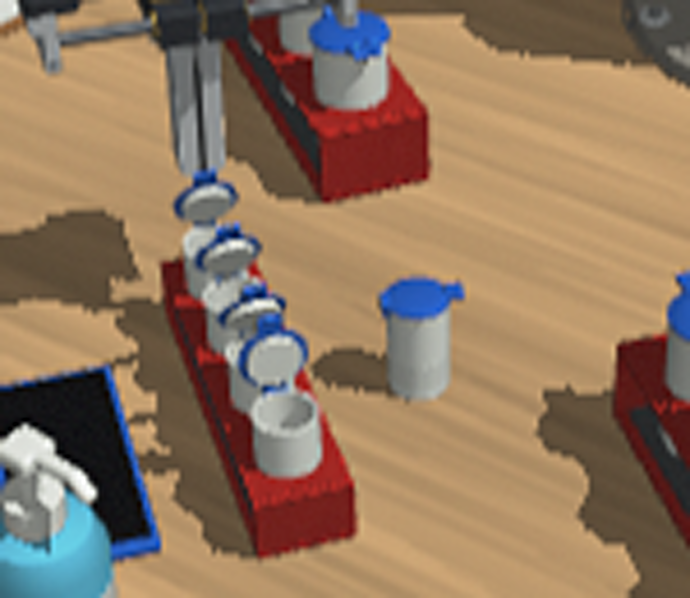

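>>> {"api": "step_arm", "payload": {"deltas": [[1,5,6,-3,0],[1,4,6,-4,0],[1,4,5,-5,0],[1,2,3,-5,0],[1,1,2,-3,0]]}}

```text
t: 4.13
eef_pos: [0.5254, -0.1201, 0.0777]
orientation: [-1.523, 0.498, -0.524]
force: [0.1, 0.2, 0.2]
grip_width: 0.0008
```

```bash
python3 r.py
```

```text
t 4.13 rack x,y mm -0.6 -64.7 z 77.7 yaw 52.7 F [0.1 0.2 0.2] rel hinges [  29.8  -20.2  -70.2 -120.2] tilt [ 0.019 -1.    -0.007]
```

>>> {"api": "step_arm", "payload": {"deltas": [[1,0,0,-1.5,0],[1,0,0,-1.5,0],[1,0,0,-1,0],[1,0,0,-0.5,0],[1,0,0,0,0]]}}

```text
t: 4.55
eef_pos: [0.5249, -0.1195, 0.0712]
orientation: [-1.523, 0.499, -0.521]
force: [0.5, 0.1, 1.0]
grip_width: 0.0006
```

```bash
python3 r.py
```

```text
t 4.55 rack x,y mm -1.4 -64.5 z 71.2 yaw 52.7 F [0.5 0.1 1. ] rel hinges [  30.  -20.  -70. -120.] tilt [ 0.017 -1.    -0.008]
```

>>> {"api": "step_arm", "payload": {"deltas": [[1,0,0,-0.7,0],[1,0,0,-0.4,0],[1,0,0,-0.2,0],[1,0,0,0,0],[1,0,0,0,0]]}}

```text
t: 4.97
eef_pos: [0.5251, -0.1198, 0.0706]
orientation: [-1.523, 0.499, -0.523]
force: [-0.7, 0.3, 1.2]
grip_width: 0.0007
```

```bash
python3 r.py;python3 - <<'E'
from h import *
p,d=camera("scene");i=p[:,:,::-1];cv2.imwrite("pics/s3.png",cv2.resize(i[130:260,150:300],(690,598),interpolation=cv2.INTER_CUBIC))
print(sense()['force'])
E
```

```text
t 4.97 rack x,y mm -1.0 -64.6 z 70.6 yaw 52.7 F [-0.7  0.3  1.2] rel hinges [  29.9  -20.1  -70.1 -120.1] tilt [ 0.018 -1.    -0.007]
[0.08714823 2.00225895 2.62652398]
```

View pics/s3.png

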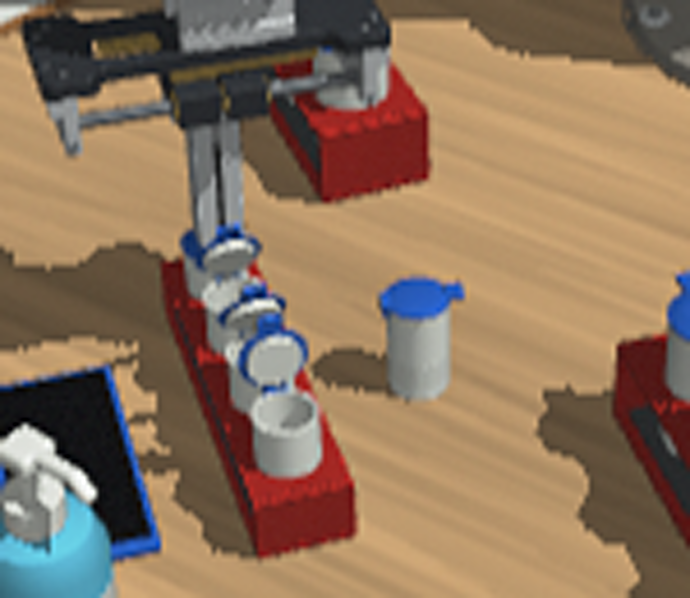

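>>> {"api": "step_arm", "payload": {"deltas": [[1,0,0,6,0],[1,0,0,7,0],[1,2,3,6,0],[1,3,3,4,0],[1,2,3,0,0]]}}

```text
t: 5.43
eef_pos: [0.5323, -0.1112, 0.0964]
orientation: [-1.523, 0.5, -0.524]
force: [0.8, -0.9, 0.9]
grip_width: 0.0006
```

```bash
python3 r.py
```

```text
t 5.43 rack x,y mm -0.6 -53.5 z 96.4 yaw 52.6 F [ 0.8 -0.9  0.9] rel hinges [  41.   -9.  -59. -109.] tilt [ 0.019 -1.    -0.008]
```

>>> {"api": "step_arm", "payload": {"deltas": [[1,3,4,0,0],[1,3,4,0,0],[1,3,4,-1,0],[1,3,4,-3,0],[1,3,4,-4,0]]}}

```text
t: 5.85
eef_pos: [0.5495, -0.0889, 0.0887]
orientation: [-1.523, 0.499, -0.525]
force: [1.2, -0.0, -0.0]
grip_width: 0.0005
```

```bash
python3 r.py
```

```text
t 5.85 rack x,y mm -0.4 -25.2 z 88.7 yaw 52.6 F [ 1.2 -0.  -0. ] rel hinges [ 69.3  19.3 -30.7 -80.7] tilt [ 0.02  -1.    -0.007]
```

>>> {"api": "step_arm", "payload": {"deltas": [[1,2,2,-3,0],[1,1,2,-3,0],[1,1,0,-3,0],[1,0,0,-2,0],[1,0,0,-1,0]]}}

```text
t: 6.27
eef_pos: [0.5538, -0.0826, 0.0734]
orientation: [-1.523, 0.499, -0.521]
force: [0.0, -0.2, 0.2]
grip_width: 0.0009
```

```bash
python3 r.py
```

```text
t 6.27 rack x,y mm -0.9 -17.6 z 73.4 yaw 52.7 F [ 0.  -0.2  0.2] rel hinges [ 76.9  26.9 -23.1 -73.1] tilt [ 0.018 -1.    -0.008]
```

>>> {"api": "step_arm", "payload": {"deltas": [[1,0,0,-1,0],[1,0,0,-0.8,0],[1,0,0,-0.6,0],[1,0,0,-0.2,0],[1,0,0,0,0]]}}

```text
t: 6.68
eef_pos: [0.5537, -0.0829, 0.0706]
orientation: [-1.523, 0.5, -0.522]
force: [0.2, 0.8, 2.2]
grip_width: 0.0006
```

```bash
python3 r.py
```

```text
t 6.68 rack x,y mm -0.8 -18.0 z 70.6 yaw 52.7 F [0.2 0.8 2.2] rel hinges [ 76.5  26.5 -23.5 -73.5] tilt [ 0.018 -1.    -0.008]
```

>>> {"api": "step_arm", "payload": {"deltas": [[1,0,0,6,0],[1,0,0,7,0],[1,3,3,6,0],[1,3,4,4,0],[1,3,4,0,0]]}}

```text
t: 7.1
eef_pos: [0.563, -0.0726, 0.0968]
orientation: [-1.523, 0.501, -0.524]
force: [-0.3, 0.1, 0.8]
grip_width: 0.0005
```

```bash
python3 r.py;python3 - <<'E'
from h import *
p,d=camera("scene");i=p[:,:,::-1];cv2.imwrite("pics/s4.png",cv2.resize(i[130:260,150:300],(690,598),interpolation=cv2.INTER_CUBIC))
E
```

```text
t 7.1 rack x,y mm 0.3 -4.1 z 96.8 yaw 52.6 F [-0.3  0.1  0.8] rel hinges [ 90.4  40.4  -9.6 -59.6] tilt [ 0.018 -1.    -0.008]
```

View pics/s4.png

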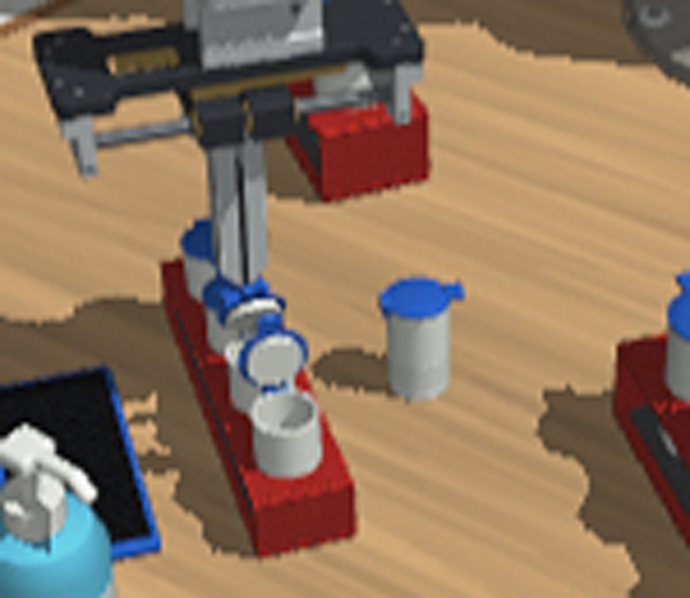

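Lids 1 and 2 are flat, at about (205,240) and (240,295) in the crop, and the fingers stand behind lid 3. The rack has not moved.

>>> {"api": "step_arm", "payload": {"deltas": [[1,3,4,0,0],[1,3,4,0,0],[1,3,4,-1,0],[1,3,4,-3,0],[1,3,4,-4,0]]}}

```text
t: 7.57
eef_pos: [0.58, -0.0495, 0.088]
orientation: [-1.523, 0.499, -0.524]
force: [0.5, -1.0, 0.2]
grip_width: 0.0005
```

```bash
python3 r.py
```

```text
t 7.57 rack x,y mm -0.2 24.6 z 88.0 yaw 52.6 F [ 0.5 -1.   0.2] rel hinges [119.1  69.1  19.1 -30.9] tilt [ 0.019 -1.    -0.008]
```

>>> {"api": "step_arm", "payload": {"deltas": [[1,2,2,-3,0],[1,1,2,-3,0],[1,1,0,-3,0],[1,0,0,-2,0],[1,0,0,-1,0]]}}

```text
t: 7.98
eef_pos: [0.5843, -0.0432, 0.0728]
orientation: [-1.523, 0.5, -0.52]
force: [0.4, 1.2, 0.1]
grip_width: 0.0004
```

>>> {"api": "step_arm", "payload": {"deltas": [[1,0,0,-0.8,0],[1,0,0,-0.7,0],[1,0,0,-0.5,0],[1,0,0,-0.2,0],[1,0,0,0,0]]}}

```text
t: 8.4
eef_pos: [0.5842, -0.0435, 0.0705]
orientation: [-1.523, 0.5, -0.521]
force: [-0.5, 0.5, 1.3]
grip_width: 0.0005
```

```bash
python3 r.py
```

```text
t 8.4 rack x,y mm -0.4 31.9 z 70.5 yaw 52.7 F [-0.5  0.5  1.3] rel hinges [126.4  76.4  26.4 -23.6] tilt [ 0.017 -1.    -0.008]
```

>>> {"api": "step_arm", "payload": {"deltas": [[1,0,0,6,0],[1,0,0,7,0],[1,0,0,6,0],[1,2,3,5,0],[1,3,4,0,0]]}}

```text
t: 8.82
eef_pos: [0.5892, -0.0377, 0.0977]
orientation: [-1.524, 0.501, -0.523]
force: [0.2, -0.6, -0.1]
grip_width: 0.0006
```

>>> {"api": "step_arm", "payload": {"deltas": [[1,3,4,0,0],[1,3,4,0,0],[1,3,4,0,0],[1,3,4,-1,0],[1,3,4,-2,0]]}}

```text
t: 9.23
eef_pos: [0.6064, -0.015, 0.0953]
orientation: [-1.523, 0.5, -0.524]
force: [-0.8, -0.7, 0.6]
grip_width: 0.0005
```

```bash
python3 r.py
```

```text
t 9.23 rack x,y mm -0.1 67.9 z 95.3 yaw 52.6 F [-0.8 -0.7  0.6] rel hinges [162.4 112.4  62.4  12.4] tilt [ 0.018 -1.    -0.008]
```

Now at (12,95), on the arc. Completing lid 4.

>>> {"api": "step_arm", "payload": {"deltas": [[1,3,3,-4,0],[1,2,3,-4,0],[1,1,1,-4,0],[1,0,0,-3,0],[1,0,0,-2,0]]}}

```text
t: 9.65
eef_pos: [0.6132, -0.0053, 0.0751]
orientation: [-1.523, 0.499, -0.521]
force: [0.1, 0.3, -0.2]
grip_width: 0.0003
```

```bash
python3 r.py
```

```text
t 9.65 rack x,y mm -0.6 79.9 z 75.1 yaw 52.7 F [ 0.1  0.3 -0.2] rel hinges [174.4 124.4  74.4  24.4] tilt [ 0.017 -1.    -0.008]
```

>>> {"api": "step_arm", "payload": {"deltas": [[1,0,0,-1.3,0],[1,0,0,-1.2,0],[1,0,0,-1,0],[1,0,0,-0.5,0],[1,0,0,0,0]]}}

```text
t: 10.07
eef_pos: [0.6129, -0.0056, 0.0703]
orientation: [-1.523, 0.5, -0.521]
force: [-1.2, 0.5, 2.1]
grip_width: 0.0003
```

```bash
python3 r.py
```

```text
t 10.07 rack x,y mm -0.7 79.4 z 70.3 yaw 52.7 F [-1.2  0.5  2.1] rel hinges [173.9 123.9  73.9  23.9] tilt [ 0.016 -1.    -0.008]
```

>>> {"api": "step_arm", "payload": {"deltas": [[1,0,0,8,0],[1,0,0,20,0],[1,0,0,30,0],[1,0,0,30,0],[1,0,0,30,0]]}}

```text
t: 10.48
eef_pos: [0.6079, -0.0065, 0.1882]
orientation: [-1.527, 0.509, -0.512]
force: [0.4, -0.5, 0.9]
grip_width: 0.0006
```

>>> {"api": "step_arm", "payload": {"deltas": [[1,-15,-20,20,0],[1,-20,-25,10,0],[1,-20,-25,0,0],[1,-15,-20,0,0],[1,-10,-12,0,0]]}}

```text
t: 10.9
eef_pos: [0.5291, -0.1077, 0.2313]
orientation: [-1.523, 0.493, -0.518]
force: [1.3, 0.8, 0.5]
grip_width: 0.0005
```

>>> {"api": "step_arm", "payload": {"deltas": [[1,0,0,0,0],[1,0,0,0,0],[1,0,0,0,0],[1,0,0,0,0],[1,0,0,0,0]]}}

```text
t: 11.32
eef_pos: [0.528, -0.1101, 0.2344]
orientation: [-1.524, 0.493, -0.523]
force: [-0.4, -0.1, 0.2]
grip_width: 0.0005
```

```bash
python3 r.py
python3 - <<'E'
from h import *
th=np.radians(52.6);ex=np.array([np.sin(th),-np.cos(th)]);ey=np.array([np.cos(th),np.sin(th)]);cen=np.array([.5652,-.0691])
for n in ["wrist","scene","top"]:
    c=get_calibration(n);p,d=camera(n);cv2.imwrite(f"pics/f_{n}.png",p[:,:,::-1])
    i=p[:,:,::-1]
    if n=="scene": cv2.imwrite("pics/f_scenec.png",cv2.resize(i[130:260,150:300],(690,598),interpolation=cv2.INTER_CUBIC))
    X=cloud(d,c);p=p.astype(int)
    bl=(p[...,2]>60)&(p[...,0]<80)&(p[...,2]>p[...,0]*1.8)&(d>0)&(X[...,2]>.055)&(X[...,2]<.13)
    Q=X[bl];r=Q[:,:2]-cen;yy=r@ey;xx=r@ex
    for k,hy in enumerate([-.0945,-.0445,.0055,.0555]):
        m=(abs(xx)<.02)&(yy>hy+.004)&(yy<hy+.044)&(Q[:,2]>.065)
        if m.sum()>5:
            f=np.polyfit(yy[m]-hy,Q[m,2],1);print(n,k+1,m.sum(),"slope",f[0].round(3),"z@tab",(np.polyval(f,.0445)*1e3).round(1),"maxz",Q[m,2].max().round(4),"yrange",(yy[m].min()-hy).round(3),(yy[m].max()-hy).round(3))
    red=(p[...,0]>80)&(p[...,1]<70)&(p[...,2]<70)&(d>0)&(X[...,2]>.03)&(X[...,2]<.046)
    r=X[...,:2]-cen;red&=(abs(r@ex)<.04)&(abs(r@ey)<.125)
    if red.sum()>50: print(n,"rack rect",cv2.minAreaRect(X[red][:,:2].astype(np.float32)))
E
```

```text
t 11.32 rack x,y mm -4.6 -55.1 z 234.4 yaw 52.9 F [-0.4 -0.1  0.2] rel hinges [  39.4  -10.6  -60.6 -110.6] tilt [ 0.022 -1.    -0.006]
wrist 1 847 slope 0.007 z@tab 70.6 maxz 0.0728 yrange 0.004 0.044
wrist 2 920 slope 0.008 z@tab 70.6 maxz 0.0733 yrange 0.004 0.043
wrist 3 1041 slope 0.007 z@tab 70.5 maxz 0.073 yrange 0.005 0.043
wrist 4 1179 slope 0.014 z@tab 70.7 maxz 0.0739 yrange 0.004 0.043
wrist rack rect ((0.5646692514419556, -0.06972341984510422), (0.20983199775218964, 0.05100904777646065), 52.54661178588867)
scene 1 95 slope 0.007 z@tab 70.9 maxz 0.0742 yrange 0.005 0.042
scene 2 104 slope 0.022 z@tab 71.2 maxz 0.0737 yrange 0.005 0.043
scene 3 114 slope -0.013 z@tab 70.5 maxz 0.0741 yrange 0.004 0.043
scene 4 129 slope 0.011 z@tab 71.2 maxz 0.0752 yrange 0.004 0.043
scene rack rect ((0.5650981068611145, -0.0665169283747673), (0.21419858932495117, 0.051520779728889465), 52.77662658691406)
top 1 7 slope 0.288 z@tab 80.0 maxz 0.0727 yrange 0.007 0.012
top 3 122 slope -0.013 z@tab 71.7 maxz 0.0789 yrange 0.004 0.043
top 4 125 slope 0.012 z@tab 71.5 maxz 0.077 yrange 0.004 0.043
top rack rect ((0.5649795532226562, -0.06854268908500671), (0.2083854079246521, 0.05253707244992256), 52.61206817626953)
```

View pics/f_wrist.png

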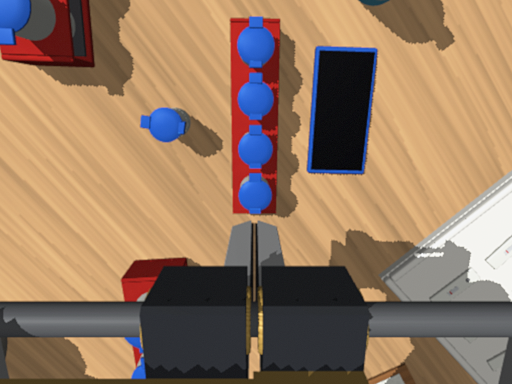

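View pics/f_scenec.png

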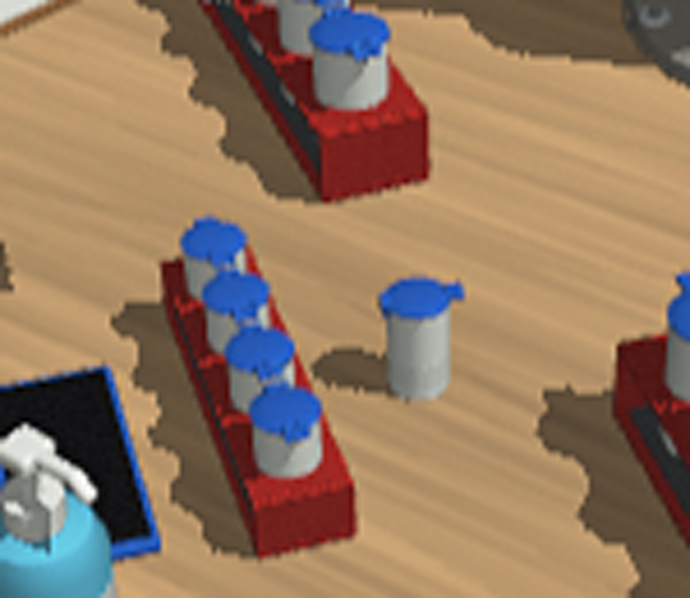

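All four lids lie flat: tab heights are about 70.6 mm and slopes within noise. The rack and its neighbours have not moved, and the arm is clear.

```bash
python3 -c "
from cell import *
print(close_job())"
```

```text
the job is handed in; nothing more can be done
None
```

All four lids are shut flat and the job is handed in, at about 11.5 s on the robot's clock.

With the fingers closed, I started behind the hinge of lid 1 and folded the lids over in order, 1 to 4, touching only their outer faces. Instead of one level stroke, the fingertips followed each lid down in an arc, pressed it shut with about 1–3 N, then lifted before the next.

**Lids:** in the last wrist and scene pictures, all four tabs were at 70.5–71.2 mm, against 71 mm nominal. The fitted slopes were at most 0.014 in the wrist view and 0.022 in the scene view.

**Rack:** the wrist and top views put it within 1 mm and 0.1° of where it was before the sweep. The scene view put it about 2.6 mm off; I took that as calibration error.

**Other things:** the spare, phone and sanitiser look untouched in the pictures; I did not measure them. The arm ended clear of everything, with its fingertips 234 mm above the table.

**Check that disagreed:** the top view gave an odd slope for lid 1 (0.288) from only 7 pixels, and nothing for lid 2. I put this down to the arm blocking the view and set it aside, since the other two views agreed.

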